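# Draw the pocket tester from its slanted holder and present it over the open beaker

### The job

Draw the yellow pocket tester out of its slanted holder, turn it upright with the probe pointing straight down, and hold it over the middle of the beaker that stands mouth up (the other beaker is upside down to drain), with the probe tip raised just clear above the rim, not dipped in. Leave the beakers, the cup and the vial standing where they are. Finish with the tester still held in the gripper, steady; do not put it down or let it go.

Things in the scene. Friction and masses are not known exactly. Their poses are not given: they have to be found in the camera images.
- tester: yellow pocket tester, 186 (y) x 36 (x) x 23 mm (z), 0.09 kg. Origin: mid length and width, on its back; +y to the blunt yellow end (93 mm off), -y to the grey probe (18 x 16 mm, y = -93 to -62); +z from back to display. At first loose in the holder, probe down, leaning about 45 degrees, upper end to the robot's right, display up. Grip it across its 36 mm width (x).
- probe_tip (a point): centre of the end of the tester's probe (tester frame: 0, -93, 11 mm). Axes as the tester's.
- tester_grip (a point): good place to grip the tester: centre of its section, 43 mm below its upper end (tester frame: 0, 50, 11 mm). Axes as the tester's. The sleeve ends 65 mm below it along the tester.
- holder: fixed holder: grey base 120 x 80 x 8 mm; white sleeve, 46 x 32 mm outside, 81 mm long, open at its upper end, leaning 45 degrees towards the holder's -x (the robot's right, or up to 41 degrees from it towards the robot). Origin: centre of the base's underside; x, y along the base, z up. The tester slides out along the sleeve, 1 to 4 mm play, no catch; free after 80 mm.
- holder_mouth (a point): centre of the sleeve's open upper end, about 88 mm above the worktop (highest edge of the sleeve 99 mm). Axes as the holder's. Mind the wall cabinet behind and above: its front and handles begin 0.55 m ahead of the robot's base axis, its underside 0.57 m above the worktop.
- beaker_a: glass beaker, 54 mm across the rim (inside about 48 mm), 70 mm tall, one of two alike; one stands mouth up, the other upside down; they change places. Origin: centre of its bottom, outside. z runs from bottom to mouth: up if it stands mouth up (origin on the worktop), down if it stands upside down (origin 70 mm up).
- beaker_b: glass beaker, 54 mm across the rim (inside about 48 mm), 70 mm tall, one of two alike; one stands mouth up, the other upside down; they change places. Origin: centre of its bottom, outside. z runs from bottom to mouth: up if it stands mouth up (origin on the worktop), down if it stands upside down (origin 70 mm up).
- red_cup: sample cup with red lid, 62 mm across, 69 mm tall, a bystander. Origin: centre of its underside, z up.
- blue_vial: vial with blue cap, 27 mm across, 66 mm tall, a bystander. Origin: centre of its underside, z up.
Not all that is in view belongs to the job. Leave any turquoise look-alike of the beaker_a alone.

How it is judged (in metres and radians):
At the end, for the whole second after the job is handed in: The tester is held in the fingers and nothing else carries it: its length within about 10 degrees of vertical, probe down, the probe tip within 22 mm (horizontally) of the axis of the beaker that stands mouth up and between 78 and 200 mm above the worktop (rim at 70 mm), moving slower than 30 mm/s (angle between tester's own y axis and vertical below 0.18 rad and ((angle between beaker_a's own z axis and vertical below 0.3 rad and horizontal distance between probe_tip and beaker_a below 0.022 m) or (angle between beaker_b's own z axis and vertical below 0.3 rad and horizontal distance between probe_tip and beaker_b below 0.022 m)) and height (world z) of probe_tip between 0.078 and 0.2 m and contact force between the fingers and tester above 1 N and contact force between tester and holder below 0.05 N and contact force between tester and beaker_a below 0.05 N and contact force between tester and beaker_b below 0.05 N and linear speed of tester below 0.03 m/s and angular speed of tester below 0.2 rad/s); the arm keeps its last pose, push and grip.
It fails at once if a beaker moved more than 25 mm (distance of beaker_a from where it was at the start of the episode above 0.025 m).
It fails at once if a beaker moved more than 25 mm (distance of beaker_b from where it was at the start of the episode above 0.025 m).
It fails at once if the red-lidded cup moved more than 25 mm (distance of red_cup from where it was at the start of the episode above 0.025 m).
It fails at once if the blue-capped vial moved more than 25 mm (distance of blue_vial from where it was at the start of the episode above 0.025 m).
It fails at once if a beaker, the cup or the vial tipped over (angle between any of red_cup, blue_vial's own z axis and vertical above 0.4 rad or angle between beaker_a's own z axis and vertical between 0.4 and 2.7 rad or angle between beaker_b's own z axis and vertical between 0.4 and 2.7 rad).
It also fails if it takes over 38 s, if anything falls off the work surface, if the arm or the gripper's body presses on something with over 40 N, if the wrist force passes 120 N, or if a joint passes its speed limit or range.

### The arm

A 6-joint arm with a two-finger parallel gripper is mounted at the origin on a cart in front of the work surface, level with it; the furniture and walls round the work are solid. World frame = base frame: x ahead of the robot, y to its left, z up, the work surface at z = 0. Lengths are in m, angles in degrees, forces in N, time in s.
With the tool pointing down it reaches from about 0.425 to 1.125 m from the base axis. Payload 14.9 kg.
Tool frame: the origin (TCP) lies at the very end of the fingers, on their centre line; the grasp point (between the pads) lies 19 mm behind it; x points along the fingers, y is the direction in which the jaws open and shut, and the axes are right-handed (so a half turn about x gives the same grasp; the last joint's range is limited). The gripper opens to 91 mm and grips with 3 to 60 N. Pads are 32 mm wide; open, the fingers measure 118 mm over their backs; the gripper's body (76 mm by 178 mm) begins 60 mm behind the grasp point.
Start: joints at [-76.679, 21.709, 99.362, -0, 58.929, -1.908], TCP at [0.184, -0.675, 0.182] pointing down, gripper open.
Joint ranges: [-158.91, 158.91], [-42.39, 125.64], [0.06, 152.35], [-60.88, 240.88], [17.5, 164.5], [-176.32, 176.32]. Speed limits (degrees/s): [108.29, 108.29, 136.94, 180, 180, 180].

### API

Orientations are given as [roll, pitch, yaw] about the fixed x, y, z axes, in that order (R = Rz(yaw) Ry(pitch) Rx(roll)).
In Python, from rig import telemetry, cams, ctrl, finder gives the robot as it stands. The module is installed in compiled form; this text tells all that it offers.
- The arm moves only by the tool jog_arm, never from a script. Its argument "rows" is a list that holds one entry, the list of rows, each a list of 7 numbers: the shift along the world's x, y, z in m, then the turn, a rotation vector about the world's x, y, z in rad, then the finger opening in m, from 0 to 0.0912. In form: [[[tx, ty, tz, rx, ry, rz, gripper], ...]]. A call has 1 to 20 rows; each row is the pose to reach, as a shift and turn from the pose measured when the call began; what a row does not reach only later rows make up. A row lasts 1/12 s, in which the tool goes at most 41.7 mm and 7.16 degrees, less where a joint would pass 70% of its speed; a pose out of reach is approached as far as the arm can. A call with a gripper value outside its range is refused whole. The fingers move at their own pace and stop on an object; "squeeze" is the grip in N (left out, the last holds). Time passes only in rows, so rows that repeat a pose let the fingers close. It gives the time, the measured TCP pose, the force and the opening at its end, in the units of the state.
- telemetry.sense(): the state, without advancing time (a new reading comes with each control period).
- cams.read_camera(name): name is "scene" or "side" or "wrist"; returns a dict with "color" (480x640x3 uint8, blue, green, red), "vertical_fov" (degrees; the focal length in pixels is half the picture's height over the tangent of half this angle, whatever the lens; pixels are square), "cx", "cy" (the principal point, pixels), "D" ([k1, k2, p1, p2, k3] as OpenCV has them; the pictures are not rectified), "R" (3x3) and "t" (3): a world point X has camera coordinates R X + t. Camera axes: x right, y down, z forward; pixel columns grow to the right and rows downward; lengths in m; the calibration is good to about 2 mm. A picture is of the moment at which its call begins. There is no depth.
- ctrl.job_done(): hands the job in, once; it reports no verdict.
Trained networks look in the newest picture that a camera, given by its name, has taken for a name from the list of things; names that differ only in an ending like _2 or _b are one class to them, and where a whole thing is asked for, a point or a joint stands for the part that bears it (a point fixed in the world has none). Each returns a list of dicts, best first, with "p" (0 to 1); they miss things now and then, are a little off and sometimes report something else, mostly with a low value. They report only what shows in the picture. A call takes as long as a camera call. They do not tell look-alikes from the thing itself.
- finder.spot_in(camera, label): "at" ([row, column] in pixels, amid what is visible of it).
- finder.outline_of(camera, label): "region" (480x640 bool, what is visible of it) and "at" ([row, column] in pixels, amid what is visible of it).
The state is a dict: "time_s": time; "joint_pos": joint angles; "joint_vel": joint speeds; "joint_efforts": joint torques, N m; "ee_pos": TCP position; "tool_rot": TCP orientation; "force": force on the tool from outside, world axes, zero at the start; "moment": the same for the moment, N m; "width": finger opening in m.
Only numpy, scipy, OpenCV 4.12 (cv2) and the standard library are available. Lean on these libraries where they do the work, as an engineer would, in place of code of your own. Each camera call takes 0.05 s, during which the arm holds its last target.

## Working session

There is one attempt and no reset: what is moved stays moved. The work goes in short steps, Python scripts to look and compute and a tool call to move; the robot and the scene stay as the last step left them, time stands still between calls to the robot, and variables do not carry over. Pictures are saved under pics/ and viewed, and the job is handed in when it is done.

Besides the shell and the picture viewer there is one more tool, called after "Request:" as a command line: name --argument value ..., lists and objects as JSON in quotes. jog_arm: Moves the arm, as the interface text tells. Its arguments: {"type":"object","properties":{"rows":{"type":"array","items":{"type":"array","items":{"type":"array","items":{"type":"number"}}}},"squeeze":{"type":"number"}},"required":["rows"]}

```bash
mkdir -p pics; ls; python3 - <<'E'
from rig import telemetry, cams, ctrl, finder
import cv2,numpy as np
s=telemetry.sense(); print(s)
for n in ["scene","side","wrist"]:
    c=cams.read_camera(n); cv2.imwrite(f"pics/{n}0.png",c["color"])
    print(n,c["vertical_fov"],c["cx"],c["cy"],c["D"],np.round(c["R"],3).tolist(),np.round(c["t"],3), (-np.array(c["R"]).T@np.array(c["t"])).round(3))
    if n!="wrist":
      for l in ["tester","probe_tip","holder","holder_mouth","beaker_a","red_cup","blue_vial"]:
        print(l,[(round(d["p"],2),np.round(d["at"],1).tolist()) for d in finder.spot_in(n,l)[:4]])
E
```

```text
pics
{'time_s': 0.0, 'joint_pos': array([-7.66781272e+01,  2.17391150e+01,  9.93972469e+01,  2.33425346e-03,
        5.89268077e+01, -1.90685341e+00]), 'joint_vel': array([ 0.01301159, -0.00159357,  0.01341571,  0.14758098,  0.0843329 ,
        0.01884287]), 'joint_efforts': array([-2.27642253e-03, -7.63733196e+01, -4.34371448e+01,  6.49661548e-02,
        4.24968184e-02, -9.00410055e-05]), 'ee_pos': array([ 0.18378664, -0.67498393,  0.18146679]), 'tool_rot': array([-93.71844687,  89.93679882, 101.50907346]), 'force': array([0.46691387, 0.39627832, 0.01458751]), 'moment': array([ 4.57503464e-02, -1.72992183e-02, -6.12820405e-05]), 'width': 0.09101573532716202}
scene 48.226653684953554 318.1555633366143 240.22853924259778 [0.03372937 0.         0.         0.         0.        ] [[-0.833, -0.554, -0.009], [-0.347, 0.534, -0.771], [0.432, -0.639, -0.637]] [0.433 0.301 0.942] [0.059 0.681 0.836]
tester [(0.86, [277.7, 298.0])]
probe_tip [(0.72, [279.1, 295.7])]
holder [(0.86, [326.8, 269.2])]
holder_mouth [(0.71, [324.6, 266.6]), (0.34, [313.7, 176.4])]
beaker_a [(0.96, [204.0, 419.3]), 
[... 235 characters left out ...]
   0.          0.        ] [[0.96, -0.281, -0.006], [-0.157, -0.519, -0.84], [0.233, 0.807, -0.543]] [-0.589  0.138  1.006] [ 0.352 -0.905  0.659]
tester [(0.62, [208.7, 265.0])]
probe_tip [(0.83, [209.0, 263.7])]
holder [(0.63, [233.5, 272.8])]
holder_mouth [(0.74, [231.7, 272.4])]
beaker_a [(0.81, [306.3, 273.2]), (0.78, [334.0, 282.0]), (0.76, [378.4, 289.2]), (0.32, [208.4, 266.2])]
red_cup [(0.72, [202.0, 317.7])]
blue_vial [(0.43, [306.9, 271.5])]
wrist 63.91140649652145 322.6471664952739 233.64680516736576 [-0.01877275  0.          0.          0.          0.        ] [[0.262, -0.965, 0.0], [-0.924, -0.251, 0.288], [-0.278, -0.076, -0.958]] [-0.701 -0.033  0.391] [ 0.262 -0.655  0.385]
```

View pics/scene0.png

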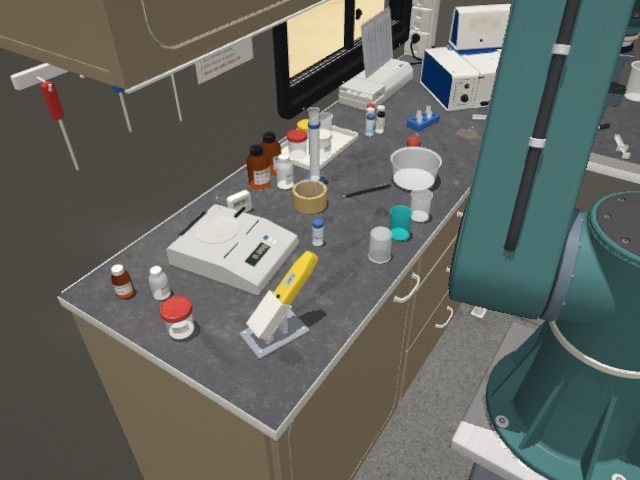

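View pics/side0.png

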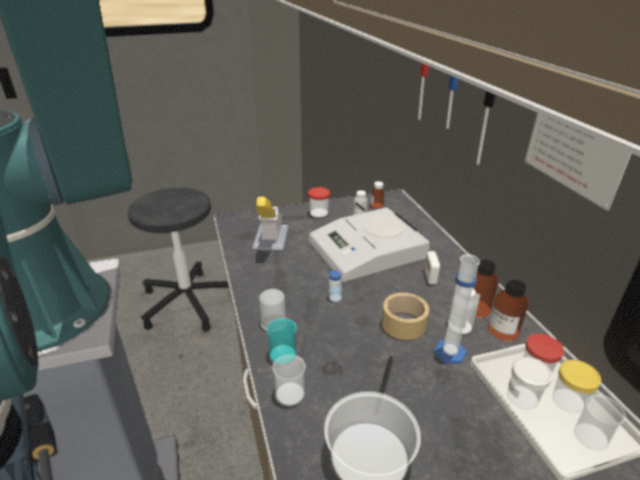

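View pics/wrist0.png

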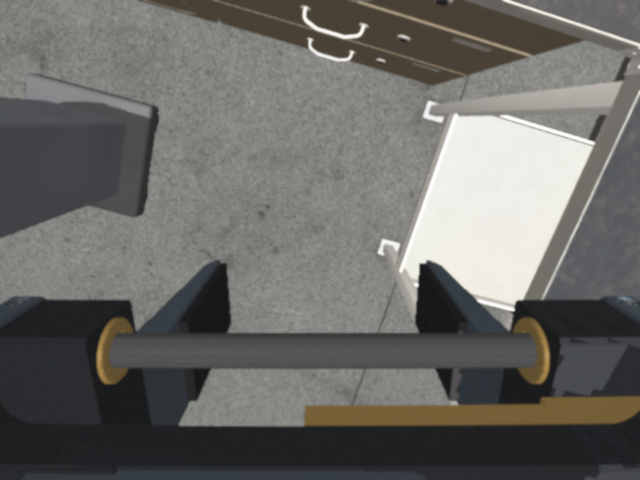

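```bash
cat > h.py <<'E'
from rig import telemetry, cams, ctrl, finder
import cv2,numpy as np
from scipy.optimize import least_squares
from scipy.spatial.transform import Rotation as Ro
def K(c):
    f=240/np.tan(np.radians(c["vertical_fov"])/2)
    return np.array([[f,0,c["cx"]],[0,f,c["cy"]],[0,0,1.]])
def proj(c,X):
    X=np.atleast_2d(np.asarray(X,float))
    return cv2.projectPoints(X,cv2.Rodrigues(np.array(c["R"]))[0],np.array(c["t"],float),K(c),np.array(c["D"],float))[0].reshape(-1,2)
def ray(c,uv):
    p=cv2.undistortPoints(np.array([[uv]],float),K(c),np.array(c["D"],float))[0,0]
    d=np.array(c["R"]).T@np.array([p[0],p[1],1]); return -np.array(c["R"]).T@np.array(c["t"]),d/np.linalg.norm(d)
def onz(c,uv,z):
    o,d=ray(c,uv); return o+d*(z-o[2])/d[2]
def tri(c1,u1,c2,u2):
    o1,d1=ray(c1,u1);o2,d2=ray(c2,u2)
    A=np.stack([d1,-d2],1); s=np.linalg.lstsq(A,o2-o1,rcond=None)[0]
    a=o1+s[0]*d1;b=o2+s[1]*d2; return (a+b)/2,np.linalg.norm(a-b)
E
python3 - <<'E'
from h import *
cs=cams.read_camera("scene");cd=cams.read_camera("side")
print("tester-ish");
for n,a,b in [("beaker1",(378.3,244.7),(273.2,306.3)),("teal",(402.8,221.1),(282,334)),("beaker2",(419.3,204),(289.2,378.4)),("red",(176.3,313.7),(317.7,202)),("vial",(319,230.8),(335,286)),("holder",(269,327),(272,234))]:
    print(n,*tri(cs,a,cd,b))
def crop(c,n,x0,y0,x1,y1,s):
    cv2.imwrite(n,cv2.resize(c["color"][y0:y1,x0:x1],None,fx=s,fy=s,interpolation=cv2.INTER_CUBIC))
crop(cs,"pics/c1.png",355,180,445,270,6)
crop(cd,"pics/c2.png",240,270,330,420,4)
crop(cs,"pics/c3.png",220,230,340,360,5)
crop(cd,"pics/c4.png",230,180,310,260,6)
E
```

```text
tester-ish
beaker1 [ 0.47554626 -0.18294893  0.03661221] 0.001584937093566275
teal [ 0.46754729 -0.28071115  0.04850855] 0.01071953376796493
beaker2 [ 0.46270438 -0.37646041  0.03945534] 0.0013613690873568558
red [0.70114678 0.23034947 0.03923959] 0.012166842848345415
vial [ 0.61950677 -0.15312096  0.034776  ] 3.527771229734706e-05
holder [0.5442679  0.13778319 0.01151507] 0.007098586263638428
```

View pics/c1.png

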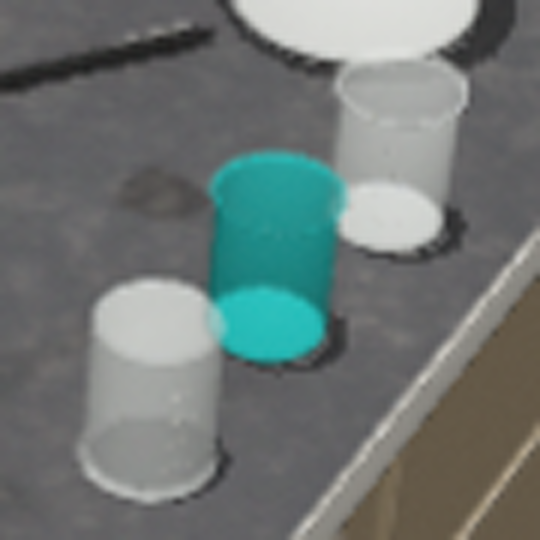

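View pics/c2.png

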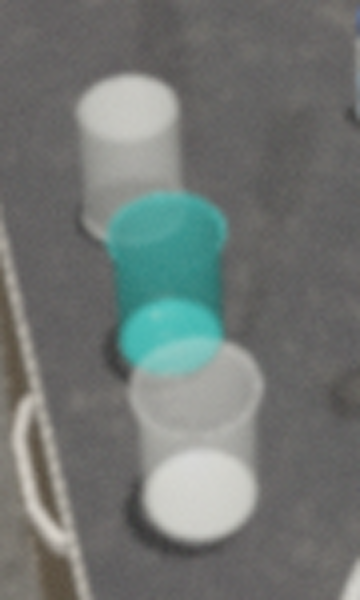

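View pics/c3.png

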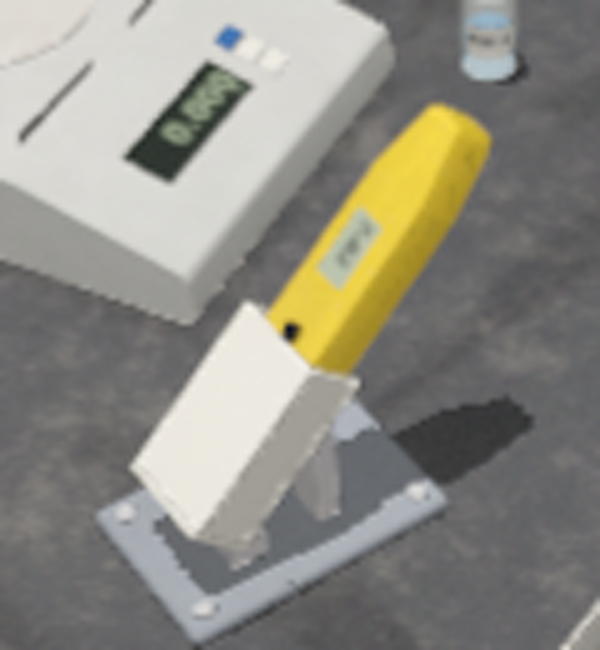

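View pics/c4.png

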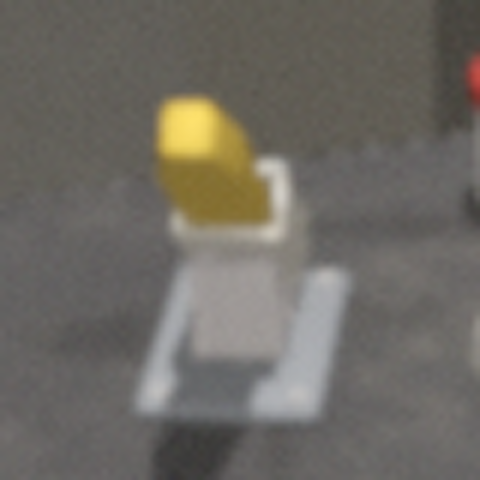

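```bash
cat > fit.py <<'E'
from h import *
cs=cams.read_camera("scene");cd=cams.read_camera("side")
g=lambda p,off,s:((p[0]+.5)/s-.5+off[0],(p[1]+.5)/s-.5+off[1])
S=lambda *p:g(p,(220,230),5); D=lambda *p:g(p,(230,180),6)
for n,c,p in [("s1",cs,S(97,515)),("s2",cs,S(200,635)),("s3",cs,S(447,495)),("d1",cd,D(345,270)),("d2",cd,D(322,405)),("d3",cd,D(137,405))]:
    print(n,onz(c,p,0.008).round(4))
# mouth: scene: upper edge corners of sleeve top wall (250,303),(358,378)?; 
E
python3 fit.py
```

```text
s1 [0.5919 0.1794 0.008 ]
s2 [0.5199 0.2037 0.008 ]
s3 [0.4801 0.0941 0.008 ]
d1 [0.592  0.1769 0.008 ]
d2 [0.5558 0.0696 0.008 ]
d3 [0.4803 0.0925 0.008 ]
```

```bash
cat >> fit.py <<'E'
def frame(th,tilt):
    u=np.array([-np.sin(th),-np.cos(th),0]); z=np.array([0,0,1.])
    y=u*np.sin(tilt)+z*np.cos(tilt); n=-u*np.cos(tilt)+z*np.sin(tilt); x=np.cross(y,n); return x,y,n
def model(p):
    cx,cy,th,m,tilt=p
    x,y,n=frame(th,tilt); u=np.array([-np.sin(th),-np.cos(th),0]); v=np.array([u[1],-u[0],0])
    o=np.array([cx,cy,0.008]); M=np.array([cx,cy,.088])+u*m
    P={k:o+u*a*.06+v*b*.04 for k,(a,b) in {"A":(-1,-1),"B":(-1,1),"C":(1,1),"Dd":(1,-1)}.items()}
    for k,a,b,l in [("m_ul",-1,1,0),("m_ur",1,1,0),("m_ll",-1,-1,0),("m_lr",1,-1,0),("e_ul",-1,1,1),("e_ur",1,1,1)]:
        P[k]=M+x*a*.023+n*b*.016-y*.081*l
    return P,M,(x,y,n)
P0=[.537,.136,np.radians(19),0.03,np.radians(45)]
print({k:v.round(3).tolist() for k,v in model(P0)[0].items()}, frame(P0[2],P0[4])[0])
E
python3 fit.py|tail -1
```

```text
{'A': [0.594, 0.18, 0.008], 'B': [0.519, 0.206, 0.008], 'C': [0.48, 0.092, 0.008], 'Dd': [0.555, 0.066, 0.008], 'm_ul': [0.553, 0.111, 0.099], 'm_ur': [0.509, 0.126, 0.099], 'm_ll': [0.545, 0.089, 0.077], 'm_lr': [0.502, 0.104, 0.077], 'e_ul': [0.571, 0.165, 0.042], 'e_ur': [0.528, 0.18, 0.042]} [-9.45518576e-01  3.25568154e-01  2.77555756e-17]
```

```bash
cat >> fit.py <<'E'
obs=[("A",cs,S(97,515)),("B",cs,S(200,635)),("C",cs,S(447,495)),("A",cd,D(345,270)),("Dd",cd,D(322,405)),("C",cd,D(137,405)),
("m_ul",cs,S(250,303)),("m_ur",cs,S(312,373)),("m_lr",cs,S(358,380)),("e_ul",cs,S(133,467)),("e_ur",cs,S(203,545)),
("m_lr",cd,D(172,228)),("m_ll",cd,D(283,238)),("m_ul",cd,D(285,160))]
def res(p):
    P=model(p)[0]; return np.concatenate([proj(c,P[k])[0]-np.array(q) for k,c,q in obs])
r=least_squares(res,P0,loss="soft_l1"); p=r.x
print("fit",p.round(4),np.degrees(p[[2,4]])); print(res(p).reshape(-1,2).round(1).tolist())
P,M,(x,y,n)=model(p); print("M",M.round(4),"y",y.round(3),"n",n.round(3),"x",x.round(3))
# tester drawn; mouth 65mm below grip -> grip = M+0.065 y
G=M+.065*y+n*0.0; print("G",G.round(4))
def draw(c,f,off,s,sz):
    im=cv2.resize(c["color"][off[1]:off[1]+sz[1],off[0]:off[0]+sz[0]],None,fx=s,fy=s,interpolation=cv2.INTER_CUBIC)
    def ln(a,b,col):
        q=((proj(c,[a,b])-np.array(off)+.5)*s-.5).round().astype(int); cv2.line(im,tuple(q[0].tolist()),tuple(q[1].tolist()),col,1)
    for a,b in ["A B".split(),"B C".split(),"C Dd".split(),"Dd A".split(),"m_ul m_ur".split(),"m_ur m_lr".split(),"m_lr m_ll".split(),"m_ll m_ul".split(),"m_ul e_ul".split(),"m_ur e_ur".split(),"e_ul e_ur".split()]: ln(P[a],P[b],(255,0,255))
    for L in [.043]:
        for a in(-1,1):
            for b in (-1,1):
                ln(G+x*a*.018+n*b*.0115+y*L,G+x*a*.018+n*b*.0115-y*.065,(0,255,0)); 
            ln(G+x*.018+n*a*.0115+y*L,G-x*.018+n*a*.0115+y*L,(0,255,0)); ln(G+x*.018*a+n*.0115+y*L,G+x*.018*a-n*.0115+y*L,(0,255,0))
    cv2.imwrite(f,im)
draw(cs,"pics/o1.png",(220,230),5,(120,110)); draw(cd,"pics/o2.png",(240,180),7,(60,75))
E
python3 fit.py|tail -4
```

```text
fit [0.5365 0.1361 0.3299 0.0202 0.7504] [18.90416388 42.99591942]
[[-0.9, -0.2], [0.1, 1.2], [0.9, -0.4], [0.4, -0.6], [-0.1, 0.7], [-0.4, 0.1], [-1.3, -0.3], [-0.3, -0.7], [1.1, 0.3], [0.6, 0.7], [-0.7, -0.5], [0.1, 0.8], [-0.3, -0.6], [-0.0, 0.4]]
M [0.5299 0.117  0.088 ] y [-0.221 -0.645  0.731] n [0.237 0.692 0.682] x [-0.946  0.324  0.   ]
G [0.5156 0.075  0.1355]
```

```bash
python3 - <<'E'
import cv2,numpy as np
a=cv2.imread("pics/o1.png");b=cv2.imread("pics/o2.png");print(a.shape,b.shape)
cv2.imwrite("pics/o3.png",b)
E
```

```text
(550, 600, 3) (525, 420, 3)
```

View pics/o1.png

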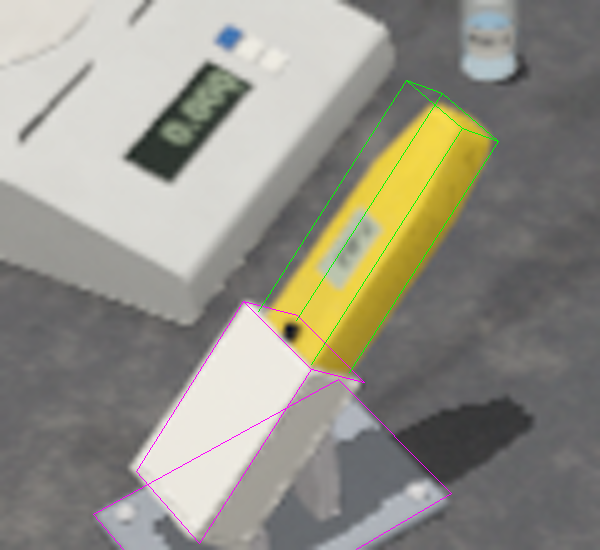

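View pics/o2.png

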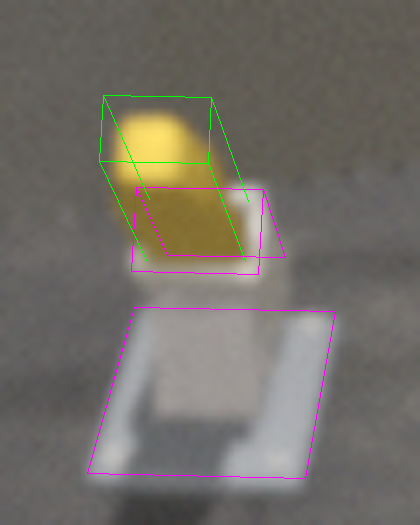

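```bash
python3 - <<'E'
from h import *
cs=cams.read_camera("scene");cd=cams.read_camera("side")
g=lambda p,off,s:((p[0]+.5)/s-.5+off[0],(p[1]+.5)/s-.5+off[1])
S=lambda *p:g(p,(355,180),6); D=lambda *p:g(p,(240,270),4)
print(onz(cs,S(402,90),.07),onz(cs,S(388,217),.003),onz(cd,D(197,385),.07),onz(cd,D(200,495),.003))
c=np.array([.4625,-.3765,0]); t=np.linspace(0,2*np.pi,60)
for cam,off,s,sz,f in [(cs,(355,180),6,(90,90),"pics/b1.png"),(cd,(240,270),4,(90,150),"pics/b2.png")]:
    im=cv2.resize(cam["color"][off[1]:off[1]+sz[1],off[0]:off[0]+sz[0]],None,fx=s,fy=s,interpolation=cv2.INTER_CUBIC)
    for z,r in [(.07,.027),(.0,.0245)]:
        q=((proj(cam,np.stack([c[0]+r*np.cos(t),c[1]+r*np.sin(t),z+0*t],1))-np.array(off)+.5)*s-.5).round().astype(int)
        cv2.polylines(im,[q],True,(0,0,255),1)
    cv2.imwrite(f,im)
s=telemetry.sense(); R=Ro.from_euler("xyz",s["tool_rot"],degrees=True).as_matrix(); print(R.round(3))
x=np.array([-.946,.324,0]); th=np.radians(18.9)
u=np.array([-np.sin(th),-np.cos(th),0]); al=np.radians(25)
a=-np.array([0,0,1])*np.cos(al)-u*np.sin(al)
x=np.cross([0,0,1],u)
for sg in(1,-1):
    Y=sg*x; T=np.stack([a,Y,np.cross(a,Y)],1)
    rv=Ro.from_matrix(T@R.T).as_rotvec(); print(sg,a.round(3),Y.round(3),rv.round(3),np.degrees(np.linalg.norm(rv)))
E
```

```text
[ 0.46048039 -0.37558889  0.07      ] [ 0.4597815  -0.37794834  0.003     ] [ 0.46247834 -0.37687408  0.07      ] [ 0.4612099  -0.37804875  0.003     ]
[[ 0.     0.263 -0.965]
 [-0.    -0.965 -0.263]
 [-1.     0.    -0.   ]]
1 [ 0.137  0.4   -0.906] [ 0.946 -0.324  0.   ] [ 0.31  -0.331  0.959] 60.79662769590635
-1 [ 0.137  0.4   -0.906] [-0.946  0.324 -0.   ] [ 0.389  0.365 -2.126] 125.56333549914733
```

View pics/b1.png

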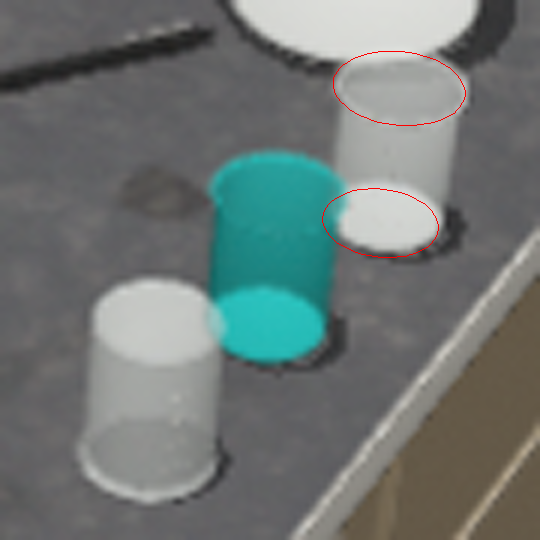

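View pics/b2.png

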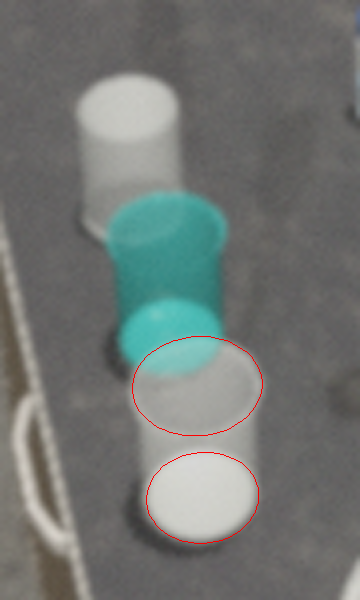

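Request:
jog_arm --rows '[[[0.03, 0.04, 0.04, 0, 0, 0, 0.0912], [0.06, 0.07, 0.08, 0, 0, 0, 0.0912], [0.09, 0.1, 0.08, 0, 0, 0.1, 0.0912], [0.12, 0.13, 0.08, 0, 0, 0.2, 0.0912], [0.15, 0.16, 0.08, 0.04, -0.04, 0.3, 0.0912], [0.18, 0.19, 0.08, 0.1, -0.1, 0.4, 0.0912], [0.21, 0.22, 0.08, 0.15, -0.15, 0.5, 0.0912], [0.24, 0.25, 0.08, 0.2, -0.2, 0.6, 0.0912], [0.26, 0.28, 0.08, 0.23, -0.24, 0.7, 0.0912], [0.28, 0.315, 0.08, 0.26, -0.28, 0.8, 0.0912], [0.29, 0.35, 0.08, 0.29, -0.31, 0.9, 0.0912], [0.295, 0.39, 0.08, 0.31, -0.331, 0.959, 0.0912], [0.3, 0.43, 0.08, 0.31, -0.331, 0.959, 0.0912], [0.3, 0.47, 0.08, 0.31, -0.331, 0.959, 0.0912], [0.3, 0.51, 0.08, 0.31, -0.331, 0.959, 0.0912]]]' --squeeze 30

```text
time_s: 2.6
ee_pos: [0.4837, -0.1796, 0.262]
tool_rot: [180.0, 65.0, 71.1]
force: [1.3, 0.3, 0.2]
width: 0.0912
```

```bash
python3 - <<'E'
from h import *
s=telemetry.sense();print(s["time_s"],s["joint_pos"].round(1),s["ee_pos"],s["force"]); print(Ro.from_euler("xyz",s["tool_rot"],degrees=True).as_matrix().round(3))
for n in ["scene"]:
    c=cams.read_camera(n); cv2.imwrite(f"pics/{n}1.png",c["color"])
E
```

```text
2.6 [-36.6   3.  116.5  25.3  70.4 -28.4] [ 0.48366882 -0.1796421   0.26198114] [1.31806547 0.25436104 0.23215703]
[[ 0.137  0.946 -0.294]
 [ 0.4   -0.324 -0.857]
 [-0.906  0.    -0.422]]
```

View pics/scene1.png

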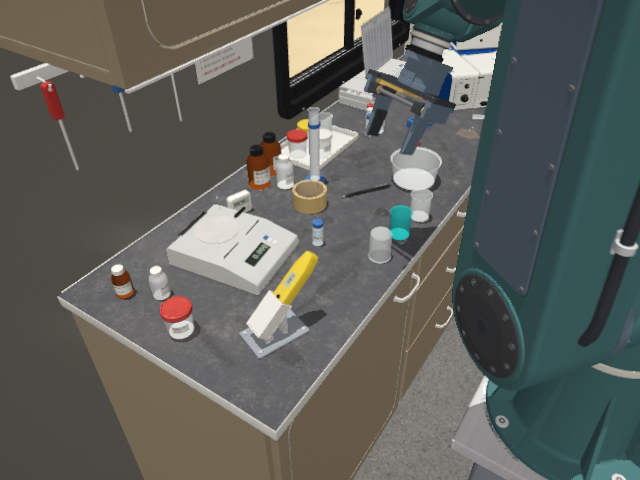

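Request:
jog_arm --rows '[[[0.004, 0.04, -0.005, 0, 0, 0, 0.0912], [0.008, 0.08, -0.01, 0, 0, 0, 0.0912], [0.012, 0.12, -0.02, 0, 0, 0, 0.0912], [0.016, 0.16, -0.03, 0, 0, 0, 0.0912], [0.018, 0.195, -0.045, 0, 0, 0, 0.0912], [0.02, 0.221, -0.055, 0, 0, 0, 0.0912], [0.02, 0.221, -0.055, 0, 0, 0, 0.0912], [0.02, 0.221, -0.055, 0, 0, 0, 0.0912]]]'

```text
time_s: 3.32
ee_pos: [0.5022, 0.048, 0.2065]
tool_rot: [-179.7, 64.9, 71.6]
force: [1.0, 0.3, 0.1]
width: 0.0912
```

```bash
python3 - <<'E'
from h import *
s=telemetry.sense();print(s["time_s"],s["joint_pos"].round(1),s["ee_pos"],s["force"])
R=Ro.from_euler("xyz",s["tool_rot"],degrees=True).as_matrix()
for n in ["scene","side","wrist"]:
    c=cams.read_camera(n); im=c["color"].copy()
    for d,col in [(0,(0,0,255)),(.1,(255,0,255))]:
        q=proj(c,s["ee_pos"]+R[:,0]*(d-.019))[0]; cv2.circle(im,tuple(int(v) for v in q),3,col,1)
    cv2.imwrite(f"pics/{n}2.png",im)
    print(n,[(round(d["p"],2),np.round(d["at"],1).tolist()) for d in finder.spot_in(n,"tester")[:3]])
E
```

```text
3.3167 [-11.8   0.4 125.8  31.   55.  -11.5] [0.50216164 0.04798543 0.20651569] [1.0222789  0.27067752 0.07921397]
scene [(0.55, [277.5, 295.8])]
side [(0.56, [209.4, 264.4])]
wrist [(0.7, [225.3, 322.4])]
```

View pics/scene2.png

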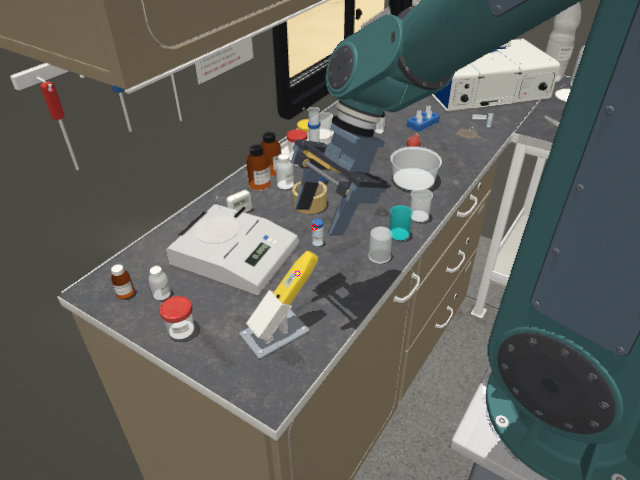

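View pics/wrist2.png

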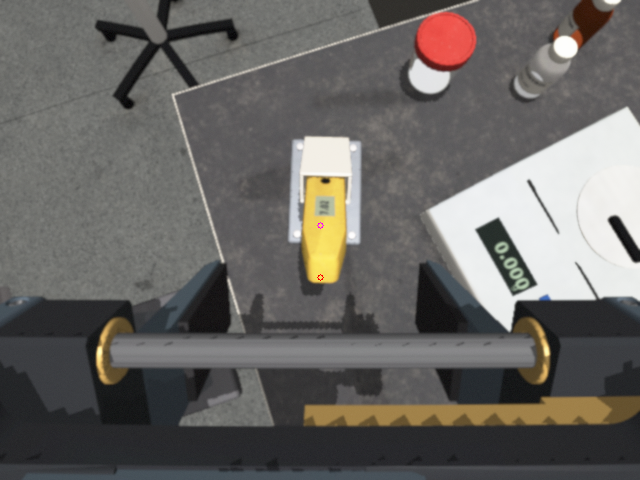

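View pics/side2.png

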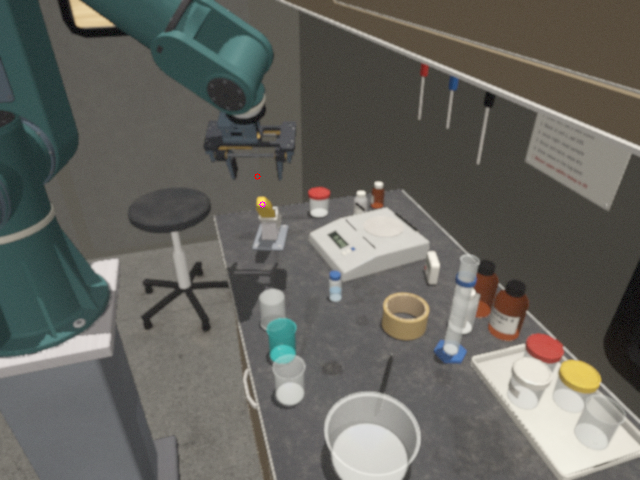

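Request:
jog_arm --rows '[[[0.003, 0.004, -0.02, 0, 0, -0.008, 0.0912], [0.006, 0.012, -0.04, 0, 0, -0.008, 0.0912], [0.01, 0.02, -0.06, 0, 0, -0.008, 0.0912], [0.013, 0.027, -0.078, 0, 0, -0.008, 0.0912], [0.0155, 0.0325, -0.09, 0, 0, -0.008, 0.0912], [0.0155, 0.0325, -0.09, 0, 0, -0.008, 0.0912], [0.0155, 0.0325, -0.09, 0, 0, -0.008, 0.0912], [0.0155, 0.0325, -0.09, 0, 0, -0.008, 0.0912]]]'

```text
time_s: 4.28
ee_pos: [0.519, 0.0778, 0.1181]
tool_rot: [180.0, 64.9, 70.6]
force: [-0.2, -0.6, -0.3]
width: 0.0912
```

```bash
python3 - <<'E'
from h import *
s=telemetry.sense();print(s["time_s"],s["joint_pos"].round(1),s["ee_pos"],s["tool_rot"],s["force"])
R=Ro.from_euler("xyz",s["tool_rot"],degrees=True).as_matrix()
for n in ["scene","wrist"]:
    c=cams.read_camera(n); im=c["color"].copy()
    q=proj(c,s["ee_pos"]+R[:,0]*(-.019))[0]; cv2.circle(im,tuple(int(v) for v in q),3,(0,0,255),1)
    if n=="scene": im=cv2.resize(im[200:380,200:400],None,fx=3,fy=3)
    cv2.imwrite(f"pics/{n}3.png",im)
E
```

```text
4.2833 [ -7.9  10.1 126.9  36.8  43.9 -15.7] [0.51902851 0.07778583 0.11806317] [179.99127689  64.89372517  70.60913256] [-0.21048234 -0.62907366 -0.3211185 ]
```

View pics/scene3.png

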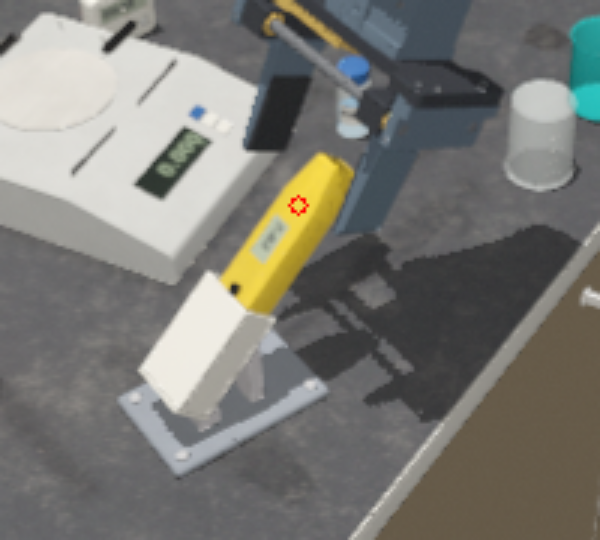

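View pics/wrist3.png

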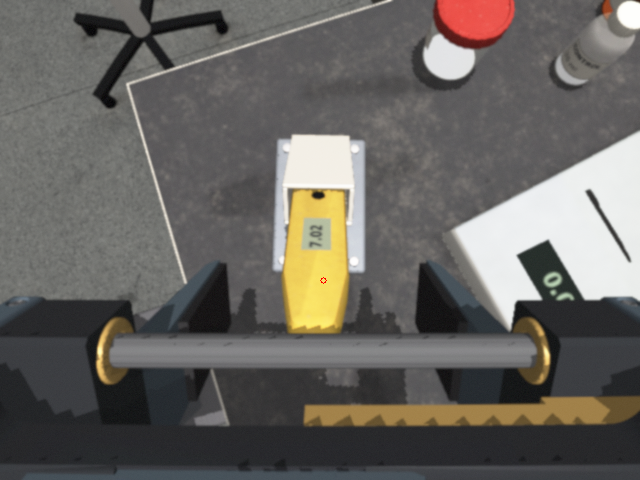

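```bash
python3 - <<'E'
from h import *
s=telemetry.sense()
R=Ro.from_euler("xyz",s["tool_rot"],degrees=True).as_matrix();T=s["ee_pos"]
c=cams.read_camera("wrist");cs=cams.read_camera("scene"); f=K(c)[0,0]
for n,X in [("tcp",T),("grasp",T-.019*R[:,0]),("tipL",T+.0456*R[:,1]),("tipR",T-.0456*R[:,1]),("tipL+z",T+.0456*R[:,1]+.016*R[:,2]),("tipL-z",T+.0456*R[:,1]-.016*R[:,2]),("G",np.array([.515,.073,.133]))]:
    print(n,X.round(3),proj(c,X)[0].round(0),"depth",(np.array(c["R"])@X+c["t"])[2].round(3),"scenecrop",((proj(cs,X)[0]-200)*3).round(0), )
print(f,(-np.array(c["R"]).T@np.array(c["t"])))
print((np.array(c["R"])@R).round(3))
E
```

```text
tcp [0.519 0.078 0.118] [324. 267.] depth 0.218 scenecrop [288. 231.]
grasp [0.516 0.07  0.135] [324. 280.] depth 0.199 scenecrop [297. 206.]
tipL [0.562 0.063 0.118] [404. 267.] depth 0.218 scenecrop [248. 193.]
tipR [0.476 0.093 0.118] [243. 267.] depth 0.218 scenecrop [330. 270.]
tipL+z [0.557 0.049 0.112] [403. 293.] depth 0.222 scenecrop [267. 192.]
tipL-z [0.567 0.076 0.125] [406. 240.] depth 0.213 scenecrop [230. 195.]
G [0.515 0.073 0.133] [319. 276.] depth 0.202 scenecrop [297. 212.]
384.74186157743964 [0.51405503 0.06565713 0.33629116]
[[-0.     1.     0.001]
 [-0.288 -0.001  0.958]
 [ 0.958 -0.     0.288]]
```

```bash
python3 - <<'E'
from h import *
s=telemetry.sense()
R=Ro.from_euler("xyz",s["tool_rot"],degrees=True).as_matrix();T=s["ee_pos"]
c=cams.read_camera("wrist");cs=cams.read_camera("scene");cd=cams.read_camera("side")
def dr(c,off,s,sz,f):
    im=cv2.resize(c["color"][off[1]:off[1]+sz[1],off[0]:off[0]+sz[0]],None,fx=s,fy=s,interpolation=cv2.INTER_CUBIC)
    for e,col in [(0,(0,0,255)),(.019,(0,255,255)),(.033,(255,0,255)),(.079,(255,255,0))]:
      for sg in (1,-1):
        q=((proj(c,[T-e*R[:,0]+sg*.0456*R[:,1]+.016*R[:,2],T-e*R[:,0]+sg*.0456*R[:,1]-.016*R[:,2]])-np.array(off)+.5)*s-.5).round().astype(int)
        cv2.line(im,tuple(q[0].tolist()),tuple(q[1].tolist()),col,2)
    cv2.imwrite(f,im)
dr(cs,(260,190),6,(125,100),"pics/f1.png");dr(c,(120,180),2,(400,300),"pics/f2.png");dr(cd,(190,110),6,(125,100),"pics/f3.png")
E
```

View pics/f1.png

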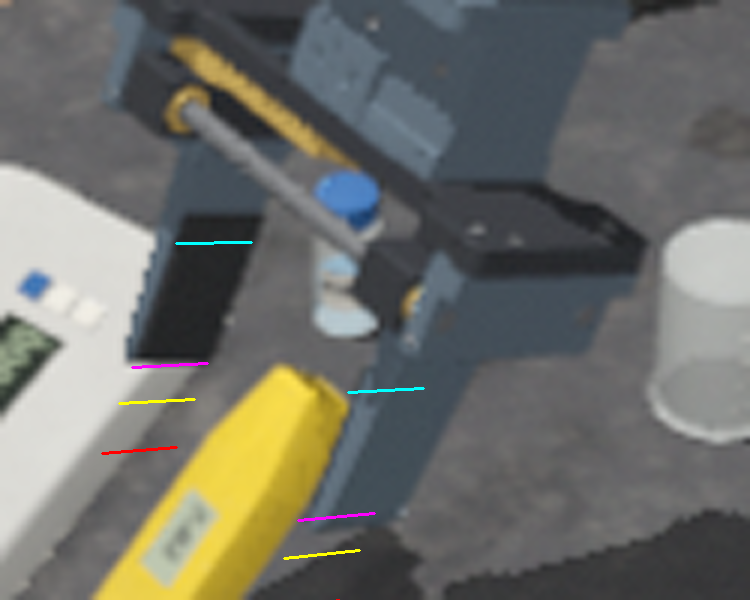

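View pics/f2.png

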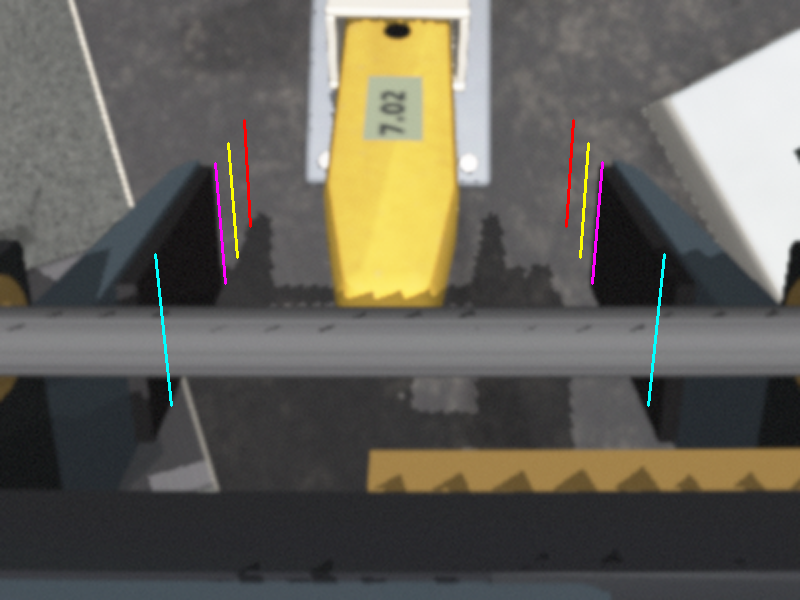

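View pics/f3.png

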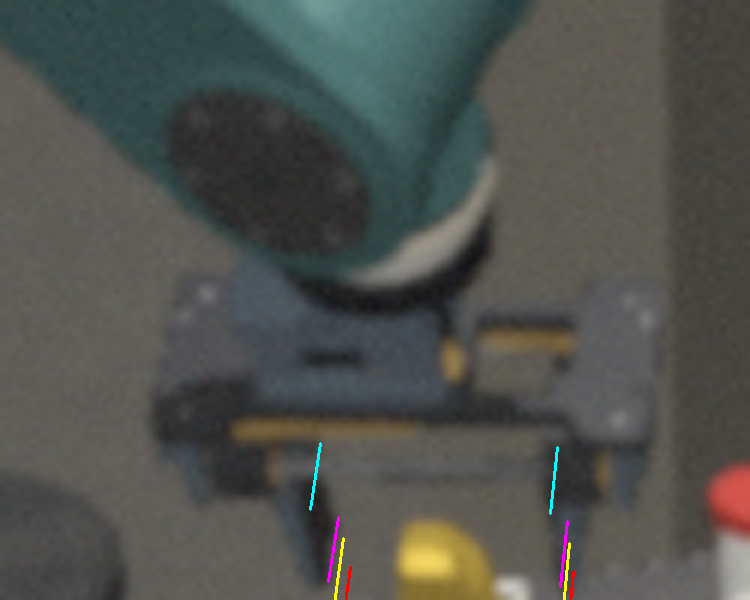

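Request:
jog_arm --rows '[[[0, 0.003, -0.007, 0, 0, -0.005, 0.0912], [0, 0.007, -0.014, 0, 0, -0.01, 0.0912], [0, 0.01, -0.02, 0, 0, -0.01, 0.0912], [0, 0.013, -0.026, 0, 0, -0.01, 0.0912], [0, 0.013, -0.026, 0, 0, -0.01, 0.0912], [0, 0.013, -0.026, 0, 0, -0.01, 0.0912], [0, 0.013, -0.026, 0, 0, -0.01, 0.0912]]]'

```text
time_s: 5.22
ee_pos: [0.5188, 0.0913, 0.0916]
tool_rot: [-180.0, 64.9, 70.1]
force: [-0.1, -0.6, 0.6]
width: 0.0914
```

```bash
cat > look.py <<'E'
from h import *
import sys
k=sys.argv[1]
s=telemetry.sense()
print(s["time_s"],s["joint_pos"].round(1),s["ee_pos"].round(4),s["tool_rot"].round(1),s["force"].round(1),s["width"])
c=cams.read_camera("wrist");cs=cams.read_camera("scene")
cv2.imwrite(f"pics/w{k}.png",c["color"])
x,y=(int(v) for v in sys.argv[2:4])
cv2.imwrite(f"pics/s{k}.png",cv2.resize(cs["color"][y:y+150,x:x+200],None,fx=4,fy=4,interpolation=cv2.INTER_CUBIC))
E
python3 look.py 4 220 180
```

```text
5.2167 [ -6.2  12.8 127.5  39.5  40.4 -17. ] [0.5188 0.0913 0.0916] [-180.    64.9   70.1] [-0.1 -0.6  0.6] 0.09141287695508349
```

View pics/w4.png

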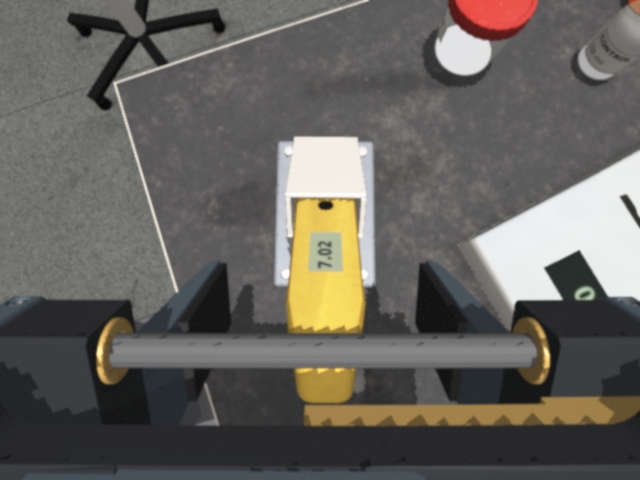

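View pics/s4.png

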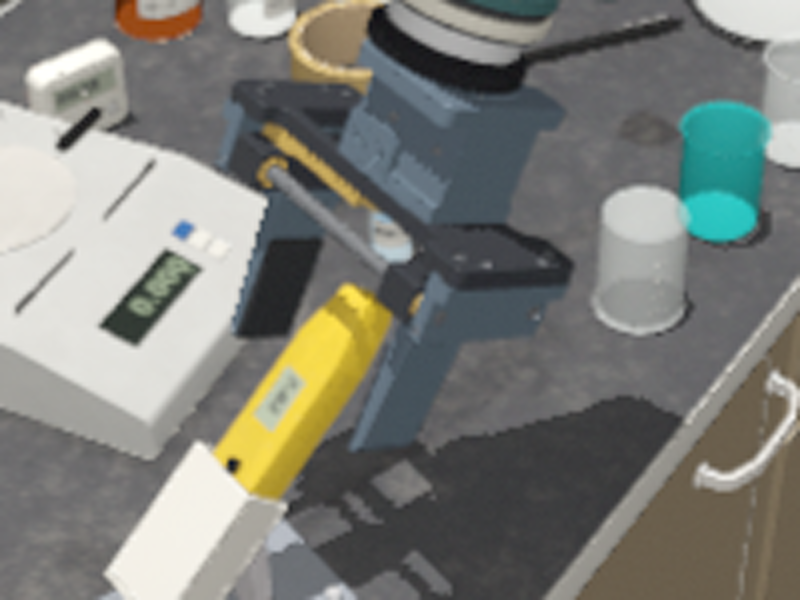

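Request:
jog_arm --rows '[[[0, 0, 0, 0, 0, 0, 0.02], [0, 0, 0, 0, 0, 0, 0.02], [0, 0, 0, 0, 0, 0, 0.02], [0, 0, 0, 0, 0, 0, 0.02], [0, 0, 0, 0, 0, 0, 0.02], [0, 0, 0, 0, 0, 0, 0.02], [0, 0, 0, 0, 0, 0, 0.02], [0, 0, 0, 0, 0, 0, 0.02], [0, 0, 0, 0, 0, 0, 0.02], [0, 0, 0, 0, 0, 0, 0.02]]]' --squeeze 40

```text
time_s: 6.15
ee_pos: [0.519, 0.0911, 0.0919]
tool_rot: [180.0, 64.9, 70.0]
force: [0.2, -0.6, 0.6]
width: 0.0341
```

```bash
python3 look.py 5 220 180
```

```text
6.15 [ -6.3  12.8 127.5  39.5  40.4 -17. ] [0.519  0.0911 0.0919] [180.   64.9  70. ] [ 0.2 -0.6  0.6] 0.03407264236399667
```

View pics/w5.png

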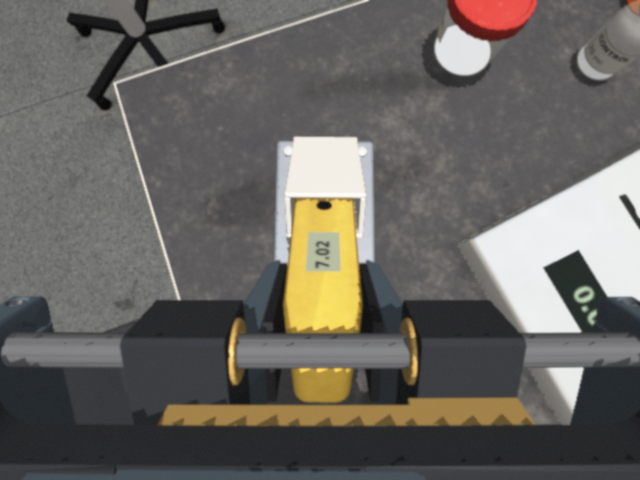

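View pics/s5.png

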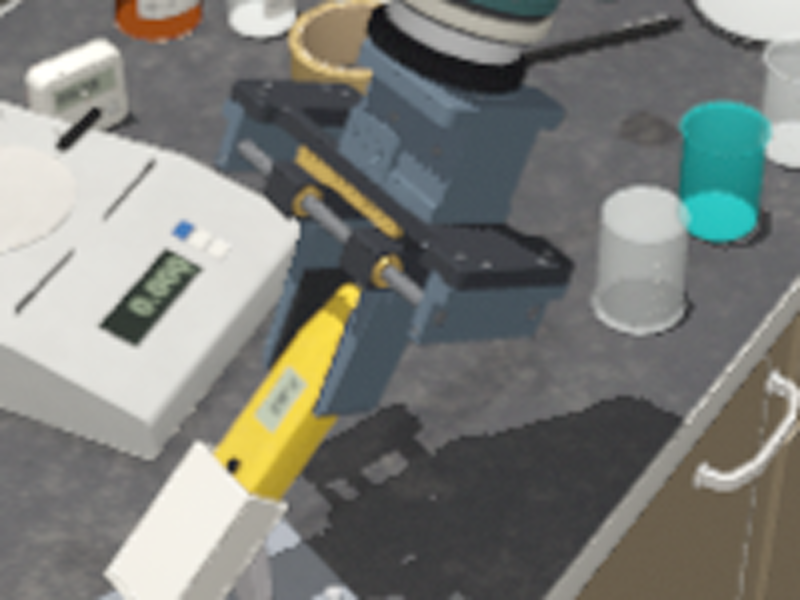

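Request:
jog_arm --rows '[[[-0.0012, -0.0033, 0.0036, 0, 0, 0, 0.02], [-0.0023, -0.0066, 0.0071, 0, 0, 0, 0.02], [-0.0047, -0.0132, 0.0143, 0, 0, 0, 0.02], [-0.007, -0.0198, 0.0214, 0, 0, 0, 0.02], [-0.0094, -0.0264, 0.0285, 0, 0, 0, 0.02], [-0.0094, -0.0264, 0.0285, 0, 0, 0, 0.02]]]'

```text
time_s: 6.75
ee_pos: [0.5101, 0.0634, 0.1221]
tool_rot: [179.7, 64.9, 69.7]
force: [-0.0, 0.0, -1.8]
width: 0.0336
```

```bash
python3 look.py 6 220 180
```

```text
6.75 [ -9.7   8.9 127.9  36.5  44.5 -16.5] [0.5101 0.0634 0.1221] [179.7  64.9  69.7] [-0.   0.  -1.8] 0.03362829911451151
```

View pics/s6.png

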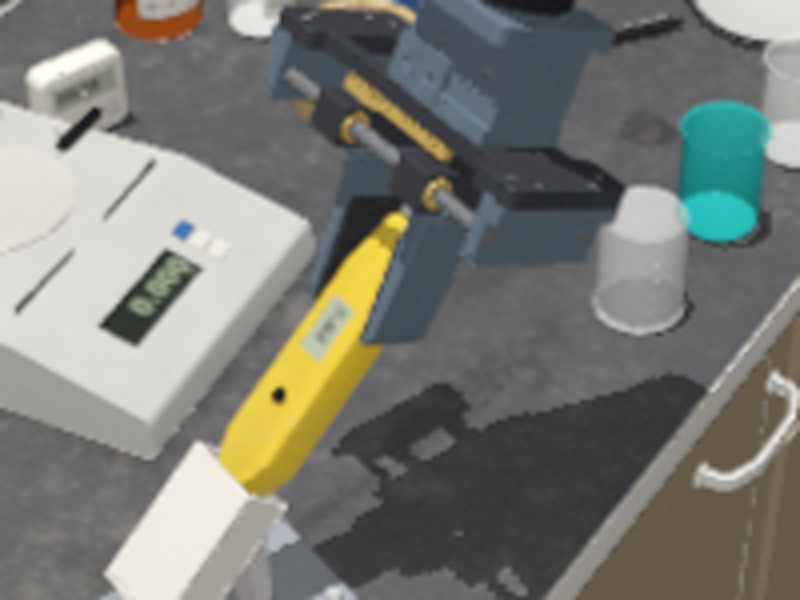

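View pics/w6.png

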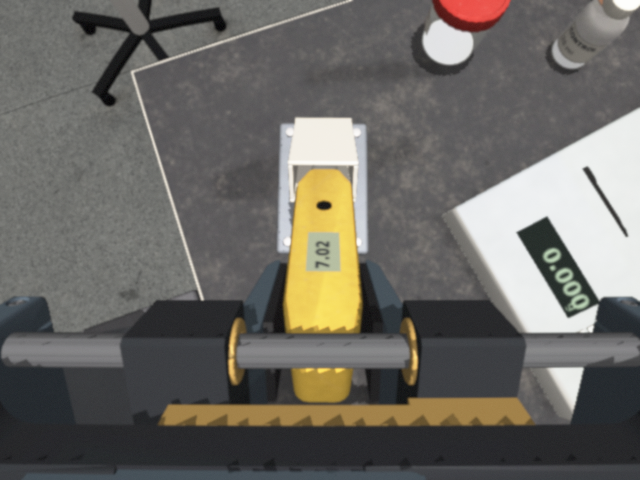

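Request:
jog_arm --rows '[[[-0.0023, -0.0066, 0.0071, 0, 0, 0, 0.02], [-0.0047, -0.0132, 0.0143, 0, 0, 0, 0.02], [-0.007, -0.0198, 0.0214, 0, 0, 0, 0.02], [-0.0094, -0.0264, 0.0285, 0, 0, 0, 0.02], [-0.0117, -0.033, 0.0357, 0, 0, 0, 0.02], [-0.0141, -0.0396, 0.0428, 0, 0, 0, 0.02], [-0.0164, -0.0462, 0.0499, 0, 0, 0, 0.02], [-0.0164, -0.0462, 0.0499, 0, 0, 0, 0.02]]]'

```text
time_s: 7.52
ee_pos: [0.4939, 0.0167, 0.1724]
tool_rot: [179.5, 64.9, 69.5]
force: [-0.4, -0.2, -0.9]
width: 0.0341
```

```bash
python3 look.py 7 220 180
```

```text
7.5167 [-15.8   2.9 127.6  32.4  52.1 -16.6] [0.4939 0.0167 0.1724] [179.5  64.9  69.5] [-0.4 -0.2 -0.9] 0.0341458003079231
```

View pics/s7.png

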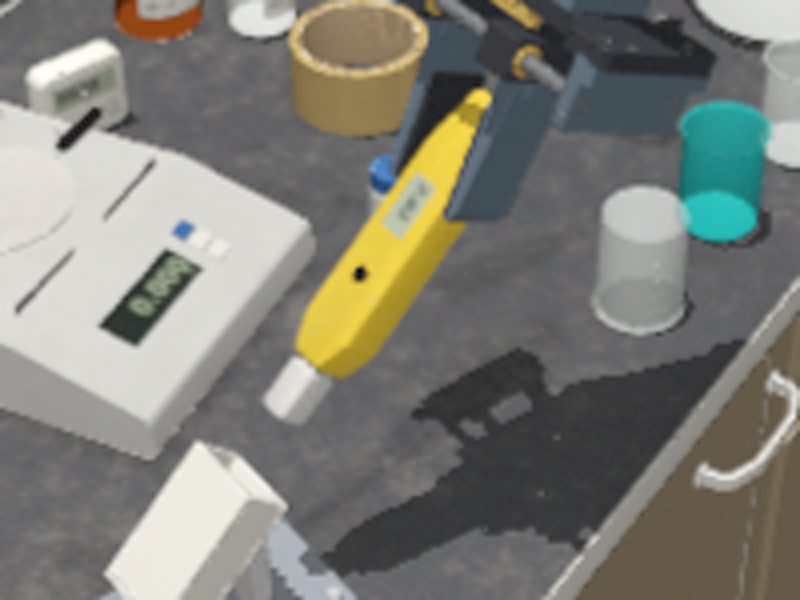

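View pics/w7.png

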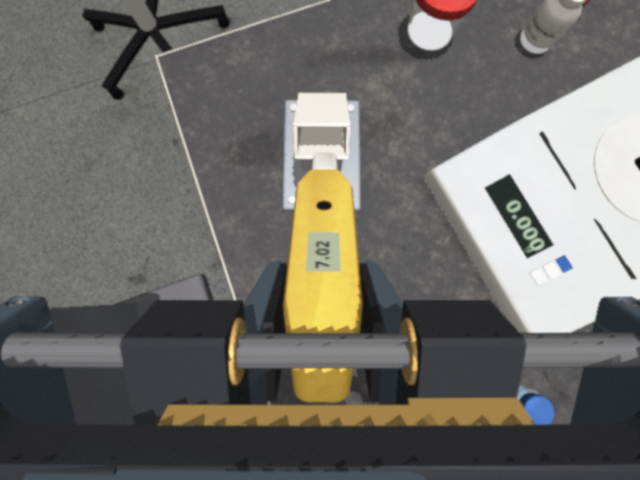

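```bash
python3 - <<'E'
from h import *
s=telemetry.sense(); R=Ro.from_euler("xyz",s["tool_rot"],degrees=True).as_matrix();T=s["ee_pos"]
az=np.radians(s["tool_rot"][2]); u=-np.array([np.cos(az),np.sin(az),0]); y=u*.70+np.array([0,0,.714])
ax=np.cross(y,[0,0,1]); ax/=np.linalg.norm(ax)
G=T-.048*R[:,0]; tip=G-.143*y
Q=Ro.from_euler("z",40,degrees=True)*Ro.from_rotvec(ax*np.radians(44.4)); rv=Q.as_rotvec(); print("rv",rv.round(3),np.degrees(np.linalg.norm(rv)))
tgt=np.array([.461,-.377,.120]); Tf=tgt+Q.apply(T-tip); print("TCPf",Tf.round(4),"delta",(Tf-T).round(4),"tip now",tip.round(3))
for k in range(1,10):
    f=k/9; P=T+(Tf-T)*f+np.array([0,0,min(.04,.1*f)*(1 if f<.8 else (1-f)*5)])
    q=Ro.from_rotvec(rv*min(1,f*1.1)); print(k,(P-T).round(3),"tip",(P+q.apply(tip-T)).round(3), "wrist",(P-.37*q.apply(R[:,0])).round(3))
E
```

```text
rv [-0.79   0.004  0.662] 59.07487511690827
TCPf [ 0.4664 -0.392   0.2177] delta [-0.0272 -0.4097  0.0466] tip now [0.521 0.092 0.112]
1 [-0.003 -0.046  0.016] tip [0.512 0.043 0.122] wrist [ 0.447 -0.146  0.535]
2 [-0.006 -0.091  0.033] tip [ 0.504 -0.008  0.131] wrist [ 0.453 -0.161  0.562]
3 [-0.009 -0.137  0.049] tip [ 0.496 -0.059  0.142] wrist [ 0.455 -0.174  0.585]
4 [-0.012 -0.182  0.061] tip [ 0.488 -0.112  0.148] wrist [ 0.456 -0.186  0.6  ]
5 [-0.015 -0.228  0.066] tip [ 0.481 -0.166  0.149] wrist [ 0.453 -0.198  0.606]
6 [-0.018 -0.273  0.071] tip [ 0.475 -0.22   0.15 ] wrist [ 0.448 -0.21   0.608]
7 [-0.021 -0.319  0.076] tip [ 0.469 -0.275  0.152] wrist [ 0.44  -0.223  0.608]
8 [-0.024 -0.364  0.064] tip [ 0.464 -0.33   0.137] wrist [ 0.43  -0.237  0.586]
9 [-0.027 -0.41   0.047] tip [ 0.461 -0.377  0.12 ] wrist [ 0.425 -0.277  0.567]
```

Request:
jog_arm --rows '[[[-0.005, -0.02, 0.008, -0.04, 0, 0.035, 0.02], [-0.01, -0.046, 0.016, -0.09, 0, 0.07, 0.02], [-0.015, -0.068, 0.025, -0.14, 0, 0.12, 0.02], [-0.02, -0.091, 0.033, -0.19, 0.001, 0.16, 0.02], [-0.025, -0.114, 0.041, -0.24, 0.001, 0.2, 0.02], [-0.03, -0.137, 0.049, -0.29, 0.001, 0.243, 0.02], [-0.03, -0.16, 0.055, -0.34, 0.002, 0.28, 0.02], [-0.03, -0.182, 0.061, -0.39, 0.002, 0.325, 0.02], [-0.03, -0.205, 0.064, -0.435, 0.002, 0.365, 0.02], [-0.03, -0.228, 0.066, -0.48, 0.002, 0.405, 0.02], [-0.03, -0.25, 0.069, -0.53, 0.003, 0.445, 0.02], [-0.03, -0.273, 0.071, -0.58, 0.003, 0.485, 0.02], [-0.03, -0.296, 0.074, -0.63, 0.003, 0.525, 0.02], [-0.03, -0.319, 0.076, -0.68, 0.003, 0.57, 0.02], [-0.03, -0.342, 0.07, -0.74, 0.004, 0.62, 0.02], [-0.028, -0.364, 0.07, -0.79, 0.004, 0.662, 0.02], [-0.027, -0.38, 0.07, -0.79, 0.004, 0.662, 0.02], [-0.027, -0.38, 0.07, -0.79, 0.004, 0.662, 0.02]]]'

```text
time_s: 9.12
ee_pos: [0.4666, -0.3634, 0.2403]
tool_rot: [-0.3, 70.8, -70.4]
force: [-0.5, 0.6, -1.1]
width: 0.0335
```

```bash
python3 - <<'E'
from h import *
s=telemetry.sense()
print(s["time_s"],s["joint_pos"].round(1),s["ee_pos"].round(4),s["tool_rot"].round(1),s["force"].round(1),s["width"])
for n in ["scene","side","wrist"]:
    c=cams.read_camera(n); cv2.imwrite(f"pics/{n}8.png",c["color"])
    print(n,[(round(d["p"],2),np.round(d["at"],1).tolist()) for d in finder.spot_in(n,"tester")[:3]])
E
```

```text
9.1167 [-34.6   1.3 119.5 -15.9  44.6 -44.6] [ 0.4666 -0.3634  0.2403] [ -0.3  70.8 -70.4] [-0.5  0.6 -1.1] 0.033528056313179566
scene [(0.67, [138.7, 424.5])]
side [(0.76, [276.6, 278.7])]
wrist [(0.81, [268.4, 322.8])]
```

View pics/scene8.png

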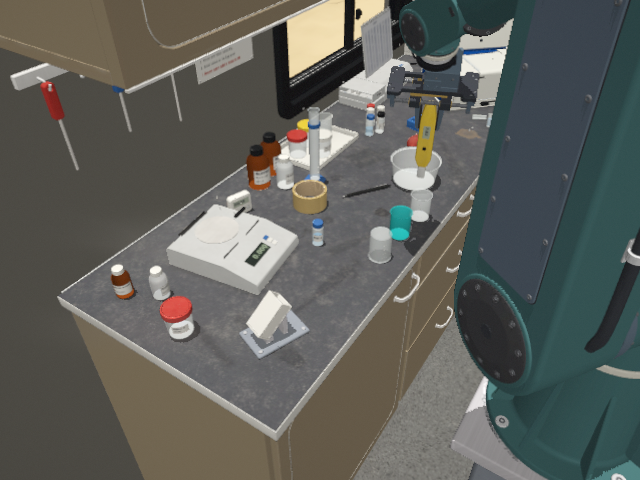

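View pics/side8.png

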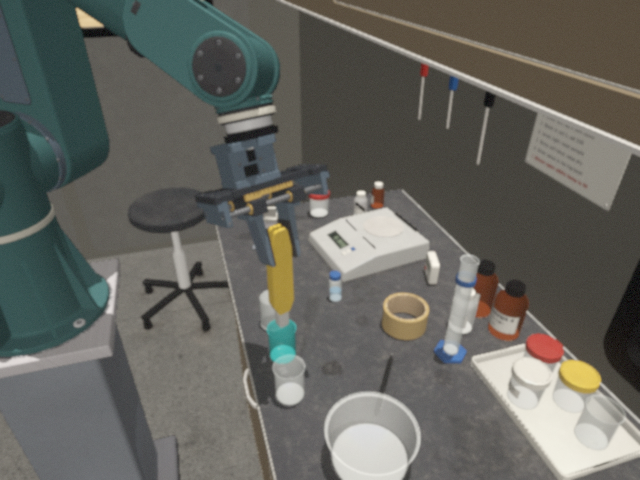

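View pics/wrist8.png

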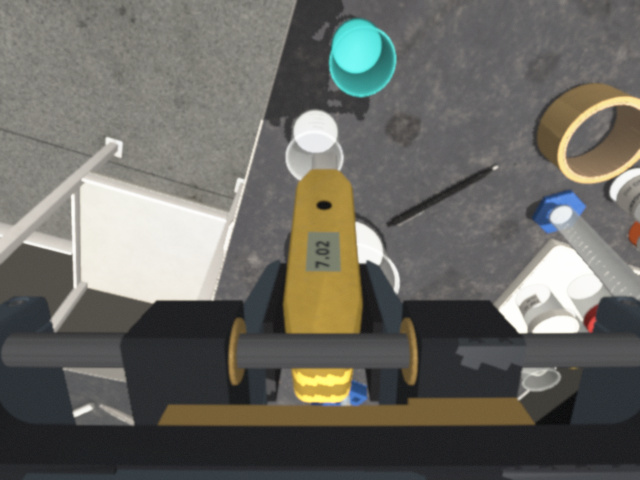

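```bash
python3 - <<'E'
from h import *
for n,off,sz,s in [("scene",(395,85),(60,120),5),("side",(250,210),(60,130),5)]:
    im=cv2.imread(f"pics/{n}8.png"); 
    cv2.imwrite(f"pics/t{n}.png",cv2.resize(im[off[1]:off[1]+sz[1],off[0]:off[0]+sz[0]],None,fx=s,fy=s,interpolation=cv2.INTER_CUBIC))
a=cv2.imread("pics/tscene.png");b=cv2.imread("pics/tside.png");h=max(a.shape[0],b.shape[0])
p=lambda x:np.vstack([x,np.zeros((h-x.shape[0],x.shape[1],3),np.uint8)])
cv2.imwrite("pics/tt.png",cv2.resize(np.hstack([p(a),p(b)]),None,fx=.9,fy=.9))
cv2.imwrite("pics/tt.png",np.hstack([p(a),p(b)])[:600])
E
```

```text
(no output)
```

View pics/tt.png

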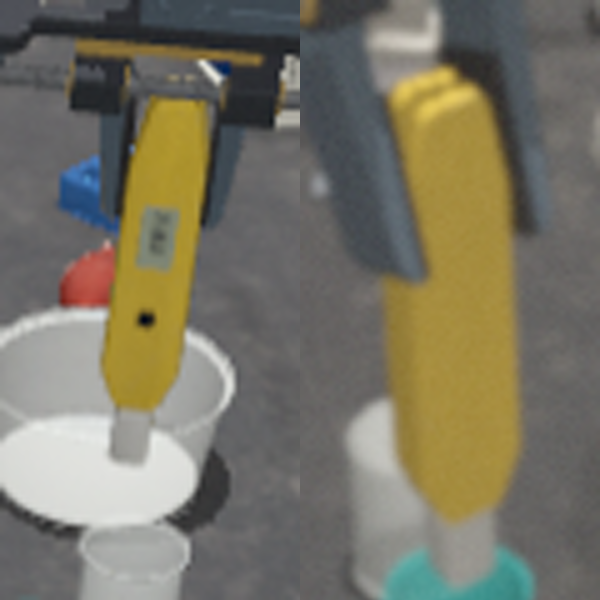

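```bash
cat > fit2.py <<'E'
from h import *
s=telemetry.sense(); R=Ro.from_euler("xyz",s["tool_rot"],degrees=True).as_matrix();T=s["ee_pos"]
cs=cams.read_camera("scene");cd=cams.read_camera("side")
S=lambda x,y:np.array([(x+.5)/5-.5+395,(y+.5)/5-.5+85]); D=lambda x,y:np.array([(x-300+.5)/5-.5+250,(y+.5)/5-.5+210])
xj=R[:,1]*np.array([1,1,0])
def geo(p):
    tip=p[:3]; y=np.array([p[3],p[4],1]);y/=np.linalg.norm(y)
    x=xj-y*(xj@y); x/=np.linalg.norm(x); n=np.cross(x,y)
    if n[1]<0: n=-n; 
    return tip,x,y,n
def res(p):
    tip,x,y,n=geo(p); L=lambda yy,nn:tip+y*yy+n*nn
    r=[proj(cs,L(0,.008))[0]-S(129,462),proj(cs,L(p[5],.0115))[0]-S(146,319),proj(cs,L(p[6],.0115))[0]-S(158,238),
       proj(cs,L(.031,.0095))[0]-S(131,408),proj(cs,L(.183,.0115))[0]-S(180,99),
       proj(cd,L(0,-.008))[0]-D(465,583), proj(cd,L(.031,-.0095))[0]-D(460,518), proj(cd,L(.183,-.0115))[0]-D(448,100)]
    return np.concatenate(r)
r=least_squares(res,[.46,-.35,.14,0,0,.07,.1],loss="soft_l1")
tip,x,y,n=geo(r.x); print(res(r.x).reshape(-1,2).round(1).tolist()); print("tip",tip.round(4),"y",y.round(3),"n",n.round(2),"ys",r.x[5:].round(3),"tilt",np.degrees(np.arccos(y[2])))
print("ax angle to -a",np.degrees(np.arccos(-y@R[:,0])),"T",T.round(4), "tip in tool",(R.T@(tip-T)).round(4))
E
python3 fit2.py
```

```text
[[0.5, 0.4], [0.9, 0.1], [0.6, 0.1], [1.5, 0.1], [-0.2, 0.9], [0.4, -0.3], [1.2, -1.4], [0.4, 0.1]]
tip [ 0.4576 -0.3485  0.1414] y [ 0.004 -0.003  1.   ] n [-0.34  0.94  0.  ] ys [0.079 0.119] tilt 0.26688213270807465
ax angle to -a 19.47832274716352 T [ 0.4666 -0.3617  0.241 ] tip in tool [ 0.0889 -0.0039 -0.0475]
```

Request:
jog_arm --rows '[[[0.001, -0.007, -0.004, 0, 0, 0, 0.02], [0.002, -0.014, -0.01, 0, 0, 0, 0.02], [0.003, -0.021, -0.017, 0, 0, 0, 0.02], [0.0035, -0.028, -0.026, 0, 0, 0, 0.02], [0.0035, -0.028, -0.026, 0, 0, 0, 0.02], [0.0035, -0.028, -0.026, 0, 0, 0, 0.02], [0.0035, -0.028, -0.026, 0, 0, 0, 0.02], [0.0035, -0.028, -0.026, 0, 0, 0, 0.02]]]'

```text
time_s: 10.18
ee_pos: [0.4703, -0.3898, 0.2154]
tool_rot: [-0.2, 70.7, -70.2]
force: [0.3, -0.4, -1.3]
width: 0.034
```

```bash
python3 - <<'E'
from h import *
s=telemetry.sense()
print(s["time_s"],s["joint_pos"].round(1),s["joint_vel"].round(2),s["ee_pos"].round(4),s["tool_rot"].round(1),s["force"].round(1),s["width"])
R=Ro.from_euler("xyz",s["tool_rot"],degrees=True).as_matrix(); print("tip est",s["ee_pos"]+R@[.0889,-.0039,-.0475])
o=[]
for n,off in [("scene",(365,95)),("side",(235,250))]:
    c=cams.read_camera(n); cv2.imwrite(f"pics/{n}9.png",c["color"])
    o.append(cv2.resize(c["color"][off[1]:off[1]+150,off[0]:off[0]+90],None,fx=4,fy=4,interpolation=cv2.INTER_CUBIC))
cv2.imwrite("pics/fin.png",np.hstack(o))
E
```

```text
10.1833 [-36.7   4.9 118.6 -16.   41.4 -46. ] [ 0.17 -0.35  0.01  0.04 -0.12 -0.  ] [ 0.4703 -0.3898  0.2154] [ -0.2  70.7 -70.2] [ 0.3 -0.4 -1.3] 0.033966804764961576
tip est [ 0.46123789 -0.37662328  0.11576488]
```

View pics/fin.png

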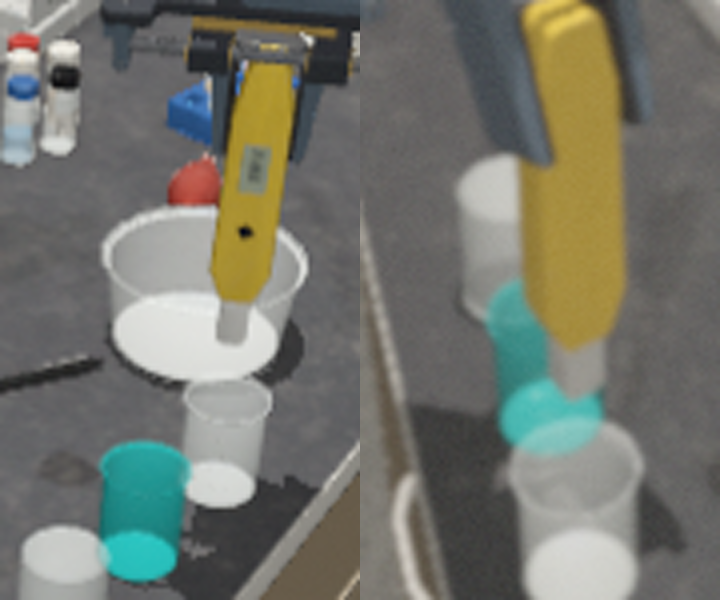

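View pics/side9.png

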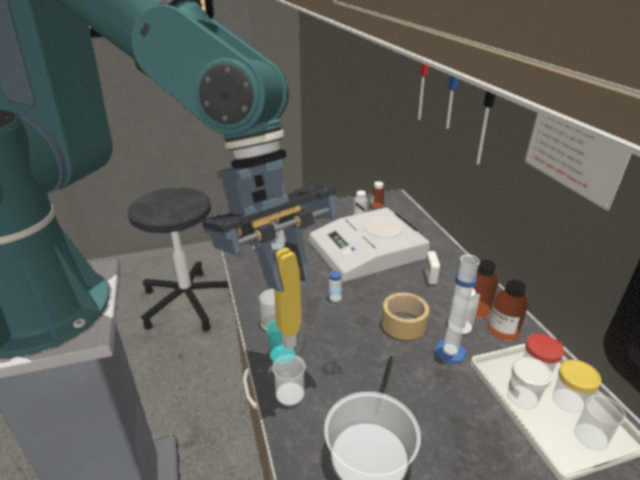

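Request:
jog_arm --rows '[[[0, 0, 0, 0, 0, 0, 0.02], [0, 0, 0, 0, 0, 0, 0.02], [0, 0, 0, 0, 0, 0, 0.02], [0, 0, 0, 0, 0, 0, 0.02], [0, 0, 0, 0, 0, 0, 0.02], [0, 0, 0, 0, 0, 0, 0.02]]]'

```text
time_s: 10.78
ee_pos: [0.4704, -0.3897, 0.2155]
tool_rot: [-0.2, 70.7, -70.2]
force: [-0.5, 0.8, -0.5]
width: 0.0339
```

```bash
python3 - <<'E'
from h import *
s=telemetry.sense()
print(s["time_s"],s["joint_vel"].round(2),s["ee_pos"].round(4),s["tool_rot"].round(1),s["force"].round(1),s["width"])
R=Ro.from_euler("xyz",s["tool_rot"],degrees=True).as_matrix(); print("tip est",s["ee_pos"]+R@[.0889,-.0039,-.0475])
print(ctrl.job_done())
E
```

```text
10.7833 [-0.02 -0.01 -0.1   0.02  0.05  0.01] [ 0.4704 -0.3897  0.2155] [ -0.2  70.7 -70.2] [-0.5  0.8 -0.5] 0.03386849734682173
tip est [ 0.46129852 -0.37657954  0.11591745]
the job is handed in; nothing more can be done
None
```

I drew the tester out along its sleeve, turned it upright, and handed the job in at 10.8 s with it still gripped, its probe above the mouth-up beaker. No verdict was reported.

- **Beaker choice:** The mouth-up glass beaker is at scene pixel (419, 204), about (0.461, -0.377) m. I ruled out the upside-down one at (378, 245) and the turquoise look-alike at (402, 221).
- **Final pose:** The probe tip is estimated at (0.461, -0.377, 0.116) m, within about 2 mm of the beaker axis and 46 mm above the rim. A two-camera fit made just before the last short shift put the tester within about 1° of vertical. After that shift I derived the tip from the tool pose and compared it by eye with the scene and side pictures, where it sits centred over the rim.
- **Grip and steadiness:** The gripper was set to 40 N and the opening held at 34 mm. The joints were at rest when I handed in, and the measured force was about 1 N.
- **Other objects:** The beakers, cup and vial appeared unmoved wherever they showed in the pictures I checked. I did not measure their final positions, and the arm hid the cup in the last side picture.
- **One disagreement:** In all three cameras the finger ends sat about 33 mm short of the reported tool point. I went by the pictures and reached about 29 mm deeper than the readings called for before closing.

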